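# Pin the lathe's belt cover back onto its hinge

## Robot

A 6-joint arm with a two-finger parallel gripper is mounted at the origin on the work surface. World frame = base frame: x ahead of the robot, y to its left, z up, the work surface at z = 0. Lengths are in m, angles in rad, forces in N, time in s.
With the tool pointing down it reaches from about 0.35 to 0.725 m from the base axis. Payload 4.3 kg.
Tool frame: the origin (TCP) lies at the very end of the fingers, on their centre line; the grasp point (between the pads) lies 19 mm behind it; z points along the fingers, y is the direction in which the jaws open and shut (so a half turn about z gives the same grasp; the last joint's range is limited). The gripper opens to 85 mm and grips with 20 to 120 N. Pads are 22 mm wide; open, the fingers measure 114 mm over their backs; the gripper's body (76 mm by 85 mm) begins 54 mm behind the grasp point. The pads swing forward as they close: fully open they stand 13 mm farther back than shut.
Start: joints at [-1.423, 0.377, 0.081, 1.274, 0, 1.46], TCP at [0.147, -0.556, 0.231] pointing down, gripper open.
Joint ranges: [-2.72, 2.72], [-0.84, 1.66], [-1.02, 1.22], [-1.77, 2.12], [-1.37, 1.28], [-3.14, 3.14]. Speed limits (rad/s): [2.57, 2.57, 3.14, 3.14, 3.14, 3.14].

## Interface

Orientations are given as a unit quaternion [x, y, z, w].
In Python, from bench import r, kinematics, imaging, workorder gives the robot as it stands. Calls block until the motion is done:
- r.goto(position, orientation): joint-space move of the TCP to a pose.
- r.line_to(position, attitude=None, feed=0.15, threshold=None): straight line of the TCP; attitude=None keeps the orientation; feed is the mean speed in m/s. With threshold (N) it stops when the force on the tool has changed by that much, and returns True; else False.
- r.movej(angles): joint-space move.
- r.gripper_open() and r.close(): open the fingers fully, or close them until they stop; the grip force is fixed at half the most.
- r.dwell(seconds).
- kinematics.ik(position, orientation): joint angles nearest the present ones, or None.
- imaging.snapshot(name): name is "scene" or "top" or "wrist"; returns (picture, depth): 400x640x3 uint8, red, green, blue; 400x640 float32, m along the optical axis (not along the pixel's ray), 0 where there is no reading.
- imaging.camera_info(name): a dict with "fx", "fy", "cx", "cy" (pixels), "rvec" (rotation vector, rad) and "tvec" (3), from world to camera coordinates, as OpenCV has them. Camera axes: x right, y down, z forward; pixel columns grow to the right and rows downward; lengths in m; the calibration is good to about 2 mm. The wrist camera is an equidistant fisheye: a pixel r from the principal point sees the ray r / f radians off the axis. A picture is of the moment at which its call begins: read the wrist's pose just before it. camera_info takes no time and is no camera call; for the wrist camera it gives the pose at the moment of the call.
A pose or a line that the arm cannot do raises r.PlanningError and nothing moves.
- workorder.job_done(): hands the job in, once; it reports no verdict.
Readings, each from a call of its own:
- r.current_t(): time.
- r.current_joints(): joint angles.
- r.current_joint_vel(): joint speeds.
- r.current_effort(): joint torques, N m.
- r.current_position(): TCP position.
- r.current_eef_rot(): TCP orientation.
- r.current_contact_force(): force on the tool from outside, world axes, zero at the start.
- r.current_moment(): the same for the moment, N m.
- r.current_finger_gap(): finger opening in m.
Only numpy, scipy, OpenCV 4.12 (cv2) and the standard library are available. Lean on these libraries where they do the work, as an engineer would, in place of code of your own. Each camera call takes 0.05 s, during which the arm holds its last target.

## Task

The grey belt cover of the small blue lathe stands in place on its sill with its hinge knuckles lined up, but the hinge pin is out. Take the long brass pin with the yellow grip from the plywood rack, guide it upright down through all the knuckles until its collar rests on the funnel-shaped mouth of the top knuckle, keeping hold of it until it is well down in the hinge, then let go and leave it there. Leave the short pin with the green grip alone, and do not push the cover out of place.

Things in the scene. Friction and masses are not known exactly. Their poses are not given: they have to be found in the camera images.
- hinge_pin_grip (a point): Centre of the hinge pin's yellow grip (22 mm across, 46 tall). Below: collar 48 mm across, underside 29 mm under this point; brass shaft 12 mm across, 100 long, tapered tip 129 mm under this point. z: up the pin. It hangs upright by its collar in one of 3 holes (26 mm, 90 apart) in the rack top, 125 mm above the bench; lift over 100 mm to leave the hole, 155 to pass over its neighbours. 0.1 kg.
- short_pin_grip (a point): Centre of the short steel pin's green grip: grip and collar like the hinge pin's, shaft only 50 mm long. It hangs in another hole of the same rack; leave it alone. The third hole holds a dark chuck key with a 70 mm T-bar across the row, lower than the grips' tops.
- hinge_mouth (a point): Centre of the funnel rim on the hinge's top knuckle, at the headstock's corner, 154 mm above the bench, fixed; z up the hinge axis. Rim 52 mm across, mouth 44 inside, narrowing over 20 to the 20 mm bore of all knuckles: top (ends 40 mm below this), cover's (44 to 66 below), bottom (70 to 88 below). Headstock top: 4 mm below it. Pin home: collar on the rim, yellow grip's centre 29 mm above this.
- cover_knuckle (a point): Centre of the top face of the aluminium knuckle of the grey belt cover (loose box 165 x 47 x 90 mm, 0.5 kg, standing on the lathe's sill): 110 mm above the bench, 44 mm below the funnel rim, within 2 mm of the hinge axis. z is up; the cover lies to its -x side.
There are look-alikes about, which are no part of the job. Of the things that look like the part that bears hinge_pin_grip, the largest one is meant.

How it is judged:
By the outcome, as a careful person would: the job done as asked, in the order asked, and still so for the second after the job is handed in, with the robot touching nothing.
It also fails if it takes over 40 s, if anything falls off the work surface, if the arm or the gripper's body presses on something with over 40 N, if the wrist force passes 120 N, or if a joint passes its speed limit or range.

## Working session

There is one attempt and no reset: what is moved stays moved. The work goes in short steps, each a Python script; the robot and the scene stay as the last script left them, time stands still between calls to the robot, and variables do not carry over. Pictures are saved under pics/ and viewed, and the job is handed in when it is done.

```bash
ls; mkdir -p pics; cat > h.py <<'E'
import numpy as np, cv2
from bench import r, kinematics, imaging, workorder
def cam(name):
    c=imaging.camera_info(name); R=cv2.Rodrigues(np.array(c["rvec"],float))[0]; t=np.array(c["tvec"],float).ravel()
    return c,R,t
def ray(name,u,v,ct=None):
    c,R,t=ct or cam(name)
    if name=="wrist":
        d=np.array([(u-c["cx"])/c["fx"],(v-c["cy"])/c["fy"]]); th=np.linalg.norm(d)
        k=np.sin(th)/th if th>1e-9 else 1.; k=np.array([d[0]*k,d[1]*k,np.cos(th)])
    else: k=np.array([(u-c["cx"])/c["fx"],(v-c["cy"])/c["fy"],1.])
    return -R.T@t, R.T@k/np.linalg.norm(k)
def onz(name,u,v,z,ct=None):
    o,d=ray(name,u,v,ct); return o+d*(z-o[2])/d[2]
def proj(name,p,ct=None):
    c,R,t=ct or cam(name); q=R@np.asarray(p)+t
    return np.array([c["fx"]*q[0]/q[2]+c["cx"],c["fy"]*q[1]/q[2]+c["cy"]])
def pts(name,dep):
    c,R,t=cam(name); v,u=np.mgrid[0:400,0:640]
    P=np.stack([(u-c["cx"])/c["fx"]*dep,(v-c["cy"])/c["fy"]*dep,dep],-1)
    return (P-t)@R
def tri(*rays):
    A=np.zeros((3,3));b=np.zeros(3)
    for o,d in rays:
        M=np.eye(3)-np.outer(d,d);A+=M;b+=M@o
    x=np.linalg.solve(A,b); return x,[np.linalg.norm((np.eye(3)-np.outer(d,d))@(x-o)) for o,d in rays]
E
python3 - <<'E'
from h import *
for n in ("scene","top","wrist"):
    p,d=imaging.snapshot(n); cv2.imwrite(f"pics/{n}0.png",p[:,:,::-1]); np.save(f"{n}0.npy",d); np.save(f"{n}0p.npy",p)
    c,R,t=cam(n); print(n,c["fx"],c["cx"],c["cy"],-R.T@t,R[2])
print(r.current_t(),r.current_eef_rot())
E
```

```text
pics
scene 399.5213324313625 314.887214509455 201.1617058702874 [0.96697613 0.39827781 0.54262215] [-0.54637449 -0.66582869 -0.50808176]
top 515.3085033801628 319.1204367077961 198.9472766468684 [ 0.46958093 -0.11251419  1.06053845] [ 0.08583365 -0.02038568 -0.9961009 ]
wrist 309.70691628693146 317.16764215244683 202.53509661297204 [ 0.21758147 -0.53798207  0.37449669] [-0.28037027 -0.07265844 -0.95713806]
0.15 [ 9.91701470e-01  1.28559497e-01 -9.65104714e-06 -8.06761351e-04]
```

View pics/scene0.png

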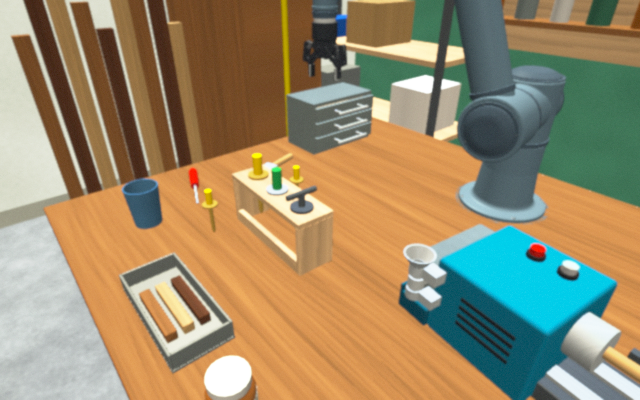

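View pics/top0.png

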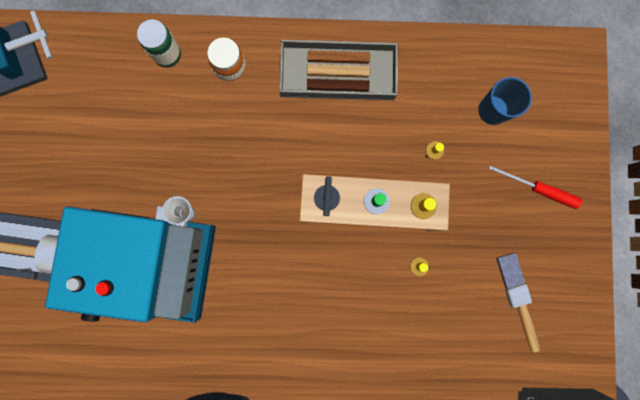

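View pics/wrist0.png

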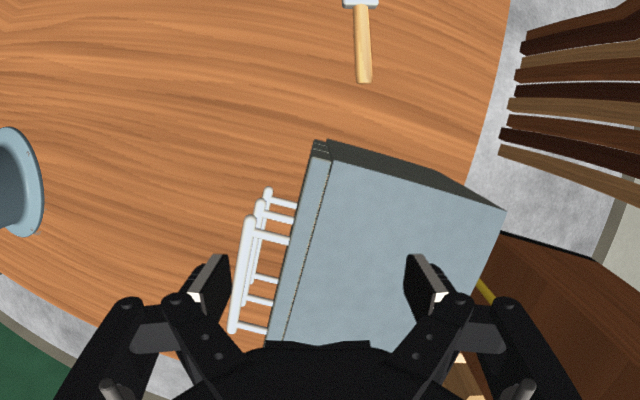

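```bash
cat > m.py <<'E'
from h import *
def blobs(p,lo,hi,amin=15):
    hsv=cv2.cvtColor(p,cv2.COLOR_RGB2HSV); m=cv2.inRange(hsv,lo,hi)
    n,l,s,c=cv2.connectedComponentsWithStats(m)
    return [(s[i],c[i],l==i) for i in range(1,n) if s[i][4]>=amin]
if __name__=="__main__":
  for n in ("scene","top"):
    p=np.load(f"{n}0p.npy");d=np.load(f"{n}0.npy");P=pts(n,d)
    for nm,lo,hi in (("Y",(20,150,80),(35,255,255)),("G",(50,150,60),(75,255,255))):
        for s,c,m in blobs(p,lo,hi):
            q=P[m&(d>0)]; z=q[:,2]; top=q[z>np.percentile(z,50)]
            print(n,nm,s,c.round(1),top.mean(0).round(4), z.min().round(3),z.max().round(3))
    cut=(slice(180,240),slice(140,220)) if n=="top" else (slice(235,320),slice(390,450))
    cv2.imwrite(f"pics/{n}_fun.png",cv2.resize(p[cut][:,:,::-1],None,fx=8 if n=="top" else 7,fy=8 if n=="top" else 7,interpolation=cv2.INTER_CUBIC))
    cut=(slice(165,240),slice(380,460)) if n=="top" else (slice(145,195),slice(230,310))
    cv2.imwrite(f"pics/{n}_pin.png",cv2.resize(p[cut][:,:,::-1],None,fx=8,fy=8,interpolation=cv2.INTER_CUBIC))
E
python3 m.py
```

```text
scene Y [280   0  11 136 741] [285.4  54. ] [-0.1151 -1.124   0.3185] -0.183 0.422
scene Y [249 152  19  27 299] [257.3 166.8] [ 0.5486 -0.3172  0.1625] -0.003 0.177
scene Y [289 165  15  20 160] [295.9 174.9] [ 0.437  -0.3236  0.0981] -0.003 0.113
scene Y [202 188  16  26 211] [208.7 199.5] [ 0.6606 -0.3517  0.0982] -0.004 0.112
scene Y [259 201   3  10  23] [260.2 205.4] [ 0.548  -0.3195  0.0535] 0.034 0.06
scene G [273 168   8  21 139] [276.3 177.9] [ 0.5555 -0.2309  0.1707] 0.135 0.177
top Y [426 141  18  18 245] [434.9 149.6] [ 0.654  -0.3533  0.0982] -0.001 0.113
top Y [411 194  25  24 479] [423.2 205.5] [ 0.5416 -0.3182  0.1591] 0.125 0.18
top Y [411 258  18  18 252] [419.2 266.3] [ 0.431  -0.324   0.0975] 0.0 0.115
top G [373 194  13  12 115] [379.2 199.2] [ 0.5489 -0.2348  0.1769] 0.155 0.18
```

View pics/top_fun.png

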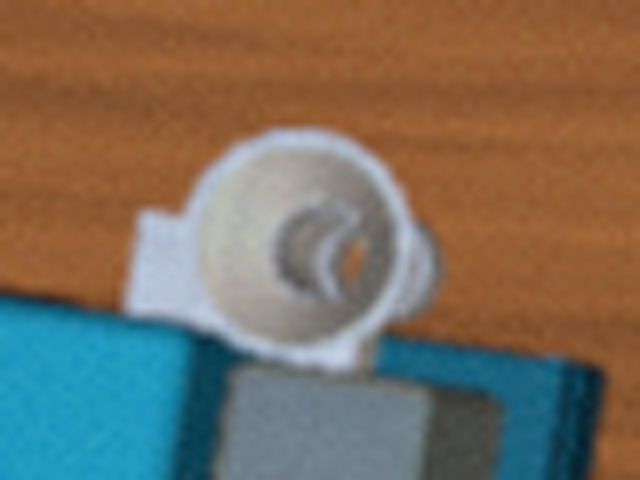

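View pics/scene_fun.png

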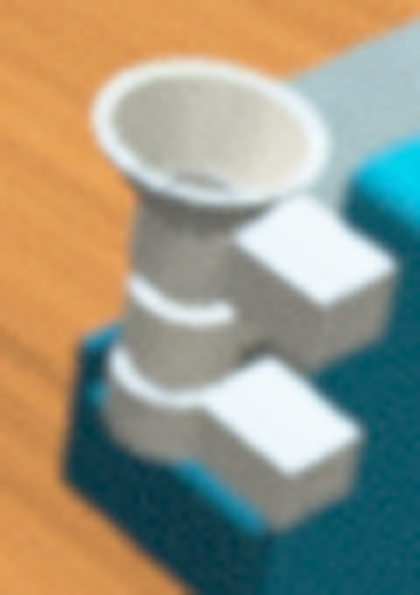

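View pics/top_pin.png

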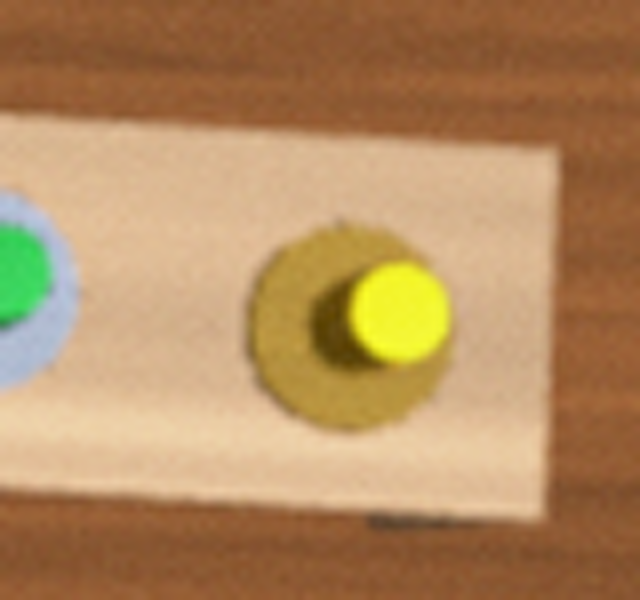

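View pics/scene_pin.png

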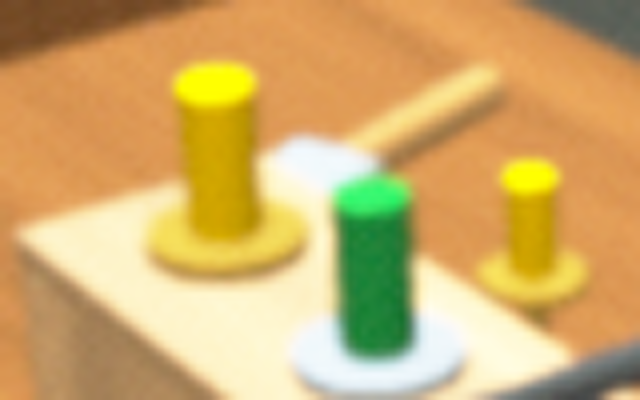

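The rack's pin stands at top (430,204) and scene (257,156). It is larger than the two other yellow-gripped pins, at top (435,150) and (419,266). The funnel rim is at top (177.4,210.5) and scene (420,254). Next I triangulate.

```bash
python3 - <<'E'
from h import *
from m import blobs
h=lambda a,s,o:(a+.5)/s-.5+o
top={"pin":(h(399.5,8,380),h(312,8,165)),"short":None,"rim":(h(299.5,8,140),h(247,8,180))}
sc={"pin":(h(216,8,230),h(85,8,145)),"rim":(h(210.5,7,390),h(132.5,7,235))}
for k in ("pin","rim"):
    print(k,*tri(ray("top",*top[k]),ray("scene",*sc[k])),onz("top",*top[k],.18 if k=="pin" else .154),onz("scene",*sc[k],.18 if k=="pin" else .154))
# bright-yellow ellipse
for n,box in (("top",(410,194,30,26)),("scene",(245,148,28,30))):
    p=np.load(f"{n}0p.npy"); m=cv2.inRange(cv2.cvtColor(p,cv2.COLOR_RGB2HSV),(25,180,225),(35,255,255))
    x,y,w,hh=box; mm=np.zeros_like(m); mm[y:y+hh,x:x+w]=m[y:y+hh,x:x+w]
    v,u=np.nonzero(mm); print(n,len(u),u.mean(),v.mean(),[top,sc][n=="scene"]["pin"])
print("collar top", onz("top",h(350,8,380),h(328,8,165),.131))
# depth for rim
d=np.load("top0.npy");P=pts("top",d); q=P[190:232,155:200].reshape(-1,3); q=q[(q[:,2]>.145)&(q[:,2]<.165)]
print("rim depth",len(q),q.mean(0),(q.max(0)+q.min(0))/2,np.median(q[:,2]))
# rack edge direction: rack holes, short pin
g=[b for b in blobs(np.load("top0p.npy"),(50,150,60),(75,255,255))]
print("short", onz("top",379.8,199.6,.18))
# headstock tops
for (u,v) in ((120,230),(80,240),(103,288),(75,284),(180,258),(205,250)): print((u,v),P[v,u].round(3))
E
```

```text
pin [ 0.54328565 -0.32261384  0.175397  ] [np.float64(0.0011431331037027861), np.float64(0.0011431331037027423)] [ 0.54197673 -0.3208202   0.18      ] [ 0.54923631 -0.31466453  0.18      ]
rim [0.52224554 0.11725973 0.15210949] [np.float64(0.0008581197546302123), np.float64(0.0008581197546303768)] [0.52160912 0.11747103 0.154     ] [0.5250853  0.11806431 0.154     ]
top 106 429.8207547169811 203.47169811320754 (429.5, 203.5625)
scene 47 256.468085106383 155.19148936170214 (256.5625, 155.1875)
collar top [ 0.54209493 -0.32112668  0.131     ]
rim depth 452 [0.51677188 0.12716253 0.15047867] [0.51604487 0.12459096 0.15166054] 0.15051235308163116
short [ 0.54679842 -0.23491314  0.18      ]
(120, 230) [0.485 0.216 0.151]
(80, 240) [0.466 0.285 0.147]
(103, 288) [0.386 0.232 0.169]
(75, 284) [0.392 0.281 0.167]
(180, 258) [0.438 0.115 0.127]
(205, 250) [0.452 0.086 0.051]
```

```bash
python3 - <<'E'
from h import *
s=.5**.5
for q in ([s,s,0,0],[s,-s,0,0]):
    for p in ([.5425,-.3215,.30],[.5425,-.3215,.138],[.522,.117,.30],[.522,.117,.163],[.5425,-.3215,.33],[.522,.117,.33]):
        j=kinematics.ik(p,q); print(q,p,None if j is None else np.round(j,2))
E
```

```text
[0.7071067811865476, 0.7071067811865476, 0, 0] [0.5425, -0.3215, 0.3] [-0.64  0.5   0.45  1.52  0.    0.94]
[0.7071067811865476, 0.7071067811865476, 0, 0] [0.5425, -0.3215, 0.138] [-0.64  0.53  0.07  1.12  0.    0.94]
[0.7071067811865476, 0.7071067811865476, 0, 0] [0.522, 0.117, 0.3] [0.1  0.29 0.13 1.41 0.   1.67]
[0.7071067811865476, 0.7071067811865476, 0, 0] [0.522, 0.117, 0.163] [ 0.1   0.33 -0.17  1.07  0.    1.67]
[0.7071067811865476, 0.7071067811865476, 0, 0] [0.5425, -0.3215, 0.33] [-0.64  0.52  0.56  1.61  0.    0.94]
[0.7071067811865476, 0.7071067811865476, 0, 0] [0.522, 0.117, 0.33] [0.1  0.29 0.21 1.49 0.   1.67]
[0.7071067811865476, -0.7071067811865476, 0, 0] [0.5425, -0.3215, 0.3] [-0.64  0.5   0.45  1.52  0.   -2.21]
[0.7071067811865476, -0.7071067811865476, 0, 0] [0.5425, -0.3215, 0.138] [-0.64  0.53  0.07  1.12  0.   -2.21]
[0.7071067811865476, -0.7071067811865476, 0, 0] [0.522, 0.117, 0.3] [ 0.1   0.29  0.13  1.41  0.   -1.47]
[0.7071067811865476, -0.7071067811865476, 0, 0] [0.522, 0.117, 0.163] [ 0.1   0.33 -0.17  1.07  0.   -1.47]
[0.7071067811865476, -0.7071067811865476, 0, 0] [0.5425, -0.3215, 0.33] [-0.64  0.52  0.56  1.61  0.   -2.21]
[0.7071067811865476, -0.7071067811865476, 0, 0] [0.522, 0.117, 0.33] [ 0.1   0.29  0.21  1.49  0.   -1.47]
```

```bash
python3 - <<'E'
from h import *
s=.5**.5;q=[s,s,0,0]
def look(tag,p):
    r.goto(p,q); r.dwell(.3)
    ct=cam("wrist"); P,d=imaging.snapshot("wrist")
    cv2.imwrite(f"pics/{tag}.png",P[:,:,::-1]); np.save(f"{tag}.npy",P)
    import pickle; pickle.dump(ct,open(f"{tag}.pkl","wb")); print(tag,r.current_t(),r.current_position())
look("wh1",[.522,.117,.33]); look("wp1",[.5425,-.3215,.30])
E
```

```text
wh1 3.2417 [0.52204329 0.1167745  0.32997659]
wp1 5.2083 [ 0.54275028 -0.32095568  0.30015991]
```

View pics/wh1.png

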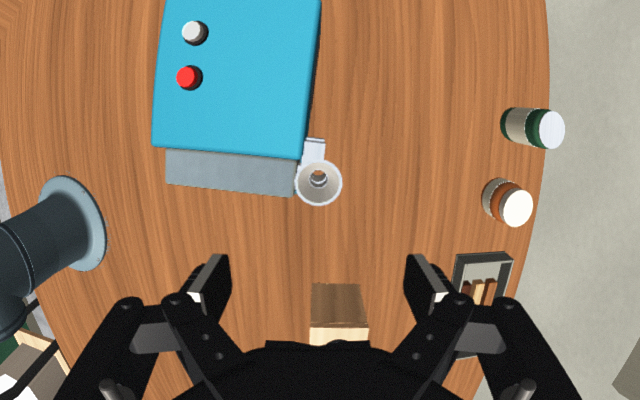

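View pics/wp1.png

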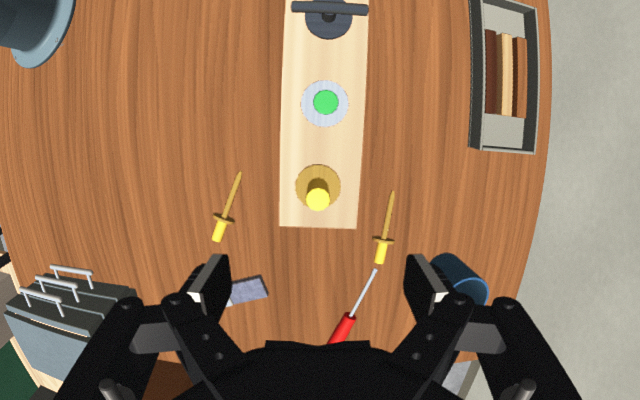

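```bash
python3 - <<'E'
from h import *
import pickle
for tag,(x0,y0,w) in (("wh1",(285,150,70)),("wp1",(285,160,70))):
    p=np.load(tag+".npy")[y0:y0+w,x0:x0+w]
    cv2.imwrite(f"pics/{tag}c.png",cv2.resize(p[:,:,::-1],None,fx=8,fy=8,interpolation=cv2.INTER_CUBIC))
p=np.load("wp1.npy");hsv=cv2.cvtColor(p,cv2.COLOR_RGB2HSV)
m=cv2.inRange(hsv,(25,180,225),(35,255,255)); m[:160]=0;m[225:]=0;m[:,:290]=0;m[:,350:]=0
v,u=np.nonzero(m); print("disc",len(u),u.mean(),v.mean(),u.min(),u.max(),v.min(),v.max())
ctp=pickle.load(open("wp1.pkl","rb"))
print(onz("wrist",u.mean(),v.mean(),.177,ctp), tri(ray("wrist",u.mean(),v.mean(),ctp),ray("top",429.7,203.5)), tri(ray("wrist",u.mean(),v.mean(),ctp),ray("scene",256.5,155.2)))
E
```

```text
<stdin>:8: RuntimeWarning: Mean of empty slice.
  ret = ret.dtype.type(ret / rcount)
Traceback (most recent call last):
ValueError: zero-size array to reduction operation minimum which has no identity
```

View pics/wh1c.png

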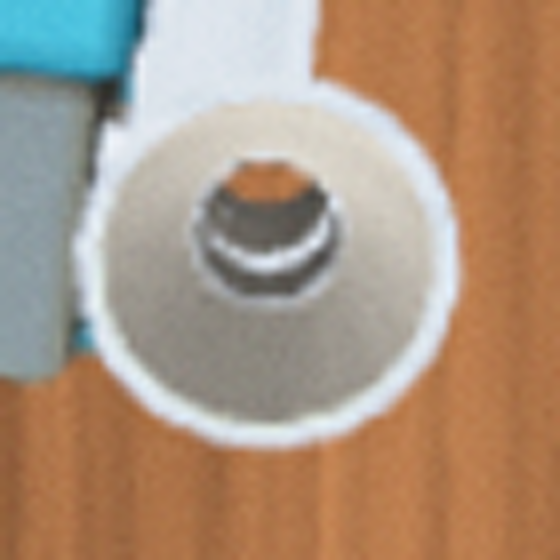

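View pics/wp1c.png

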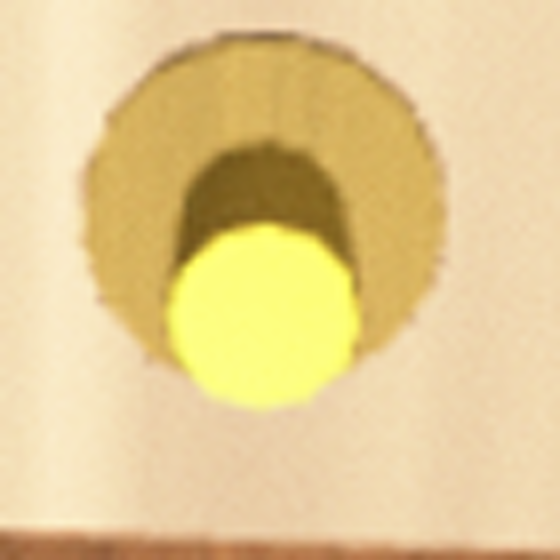

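The wrist views show the rim circle at about (318.1,182.4) px and the yellow top disc at about (317.4,199.0) px. Both are clearly outlined.

```bash
python3 - <<'E'
from h import *
import pickle
h=lambda a,o:(a+.5)/8-.5+o
cp=pickle.load(open("wp1.pkl","rb"));ch=pickle.load(open("wh1.pkl","rb"))
P=(h(262.5,285),h(315.5,160)); H=(h(268.5,285),h(263,150))
print("pin w@.177",onz("wrist",*P,.177,cp)," top@.177",onz("top",429.7,203.5,.177))
print("collar w@.131",onz("wrist",h(264.5,285),h(213,160),.131,cp))
for a in (("top",429.7,203.5),("scene",256.5,155.2)): print(a[0],*tri(ray("wrist",*P,cp),ray(*a)))
print("rim w@.154",onz("wrist",*H,.154,ch)," top",onz("top",177,210.4,.154))
for a in (("top",177,210.4),("scene",419.6,253.5)): print(a[0],*tri(ray("wrist",*H,ch),ray(*a)))
E
```

```text
pin w@.177 [ 0.54268259 -0.32567313  0.177     ]  top@.177 [ 0.54233988 -0.32187685  0.177     ]
collar w@.131 [ 0.54301141 -0.32517797  0.131     ]
top [ 0.54176558 -0.31899346  0.19506544] [np.float64(0.0016222206356514956), np.float64(0.0016222206356513794)]
scene [ 0.54260375 -0.32646636  0.17405979] [np.float64(0.00010390306209419044), np.float64(0.00010390306209408955)]
rim w@.154 [0.52272944 0.11473788 0.154     ]  top [0.52167488 0.117474   0.154     ]
top [0.52204067 0.11605844 0.15930777] [np.float64(0.0006740241578413128), np.float64(0.0006740241578414036)]
scene [0.52234882 0.11509533 0.15141995] [np.float64(0.0010135468399162756), np.float64(0.001013546839916345)]
```

```bash
python3 - <<'E'
from h import *
s=.5**.5;q=[s,s,0,0]
x,y=.5425,-.3238
r.goto([x,y,.23],q); r.line_to([x,y,.138],feed=.1)
r.dwell(.1); print(r.current_position(),r.current_contact_force(),r.current_finger_gap())
r.close(); r.dwell(.2); print(r.current_finger_gap(),r.current_contact_force(),r.current_moment(),r.current_position(),r.current_t())
p,d=imaging.snapshot("wrist"); cv2.imwrite("pics/g1.png",p[:,:,::-1])
E
```

```text
[ 0.5430844  -0.32424531  0.13903491] [0.65670875 0.00405433 0.61086712] 0.0856275343034246
0.02045840824446634 [ 0.84137306 -0.38471231  1.15325353] [-0.03821688 -0.09686663  0.02106146] [ 0.54266125 -0.32388485  0.1381604 ] 7.5667
```

View pics/g1.png

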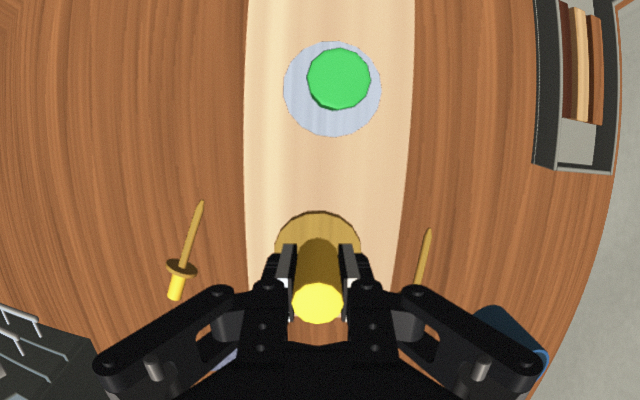

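The fingers have closed on the yellow grip, centred between the pads at (318,270), and the gap reads 20.5 mm. Now I lift and carry.

```bash
python3 - <<'E'
from h import *
s=.5**.5;q=[s,s,0,0]
r.line_to([.5425,-.3238,.335],feed=.15)
print(r.current_finger_gap(),r.current_contact_force())
r.goto([.5222,.1162,.335],q); r.dwell(.4)
print(r.current_position(),r.current_eef_rot(),r.current_finger_gap(),r.current_contact_force(),r.current_t())
for n in ("scene","top","wrist"):
    p,d=imaging.snapshot(n); cv2.imwrite(f"pics/{n}2.png",p[:,:,::-1]); np.save(f"{n}2p.npy",p)
E
```

```text
0.02079952063727242 [ 0.33860508  0.8949827  -1.92678505]
[0.5223559  0.11584339 0.33494442] [ 7.07342914e-01  7.06870569e-01 -2.85227641e-05 -1.46671940e-05] 0.020182172924115442 [ 0.38499288 -0.099624   -1.58858618] 11.1
```

View pics/scene2.png

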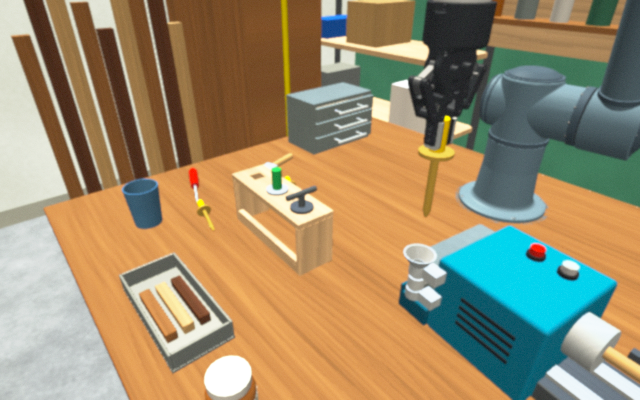

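View pics/wrist2.png

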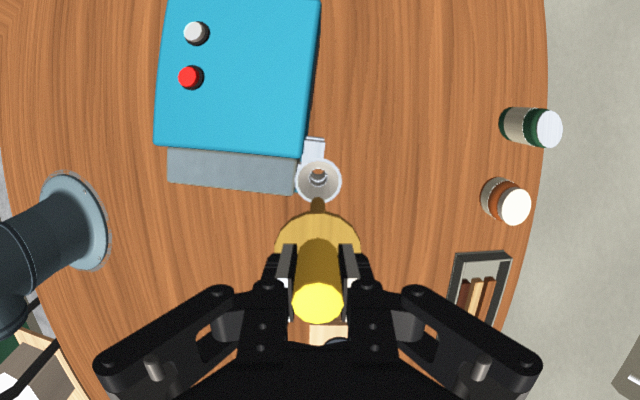

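```bash
python3 - <<'E'
import cv2,numpy as np
a=[np.load(f"{n}p.npy")[:,:,::-1] for n in ("top0","top2","scene0","scene2")]
c=[cv2.resize(i[130:290,380:520],None,fx=2.6,fy=2.6) for i in a[:2]]
cv2.imwrite("pics/cmp1.png",np.hstack(c))
c=[cv2.resize(i[140:250,180:320],None,fx=2.8,fy=2.8,interpolation=cv2.INTER_CUBIC) for i in a[2:]]
cv2.imwrite("pics/cmp2.png",np.hstack(c))
E
```

```text
(no output)
```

View pics/cmp1.png

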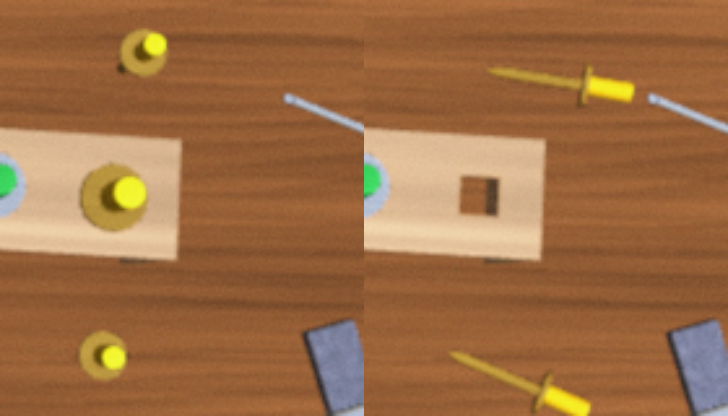

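View pics/cmp2.png

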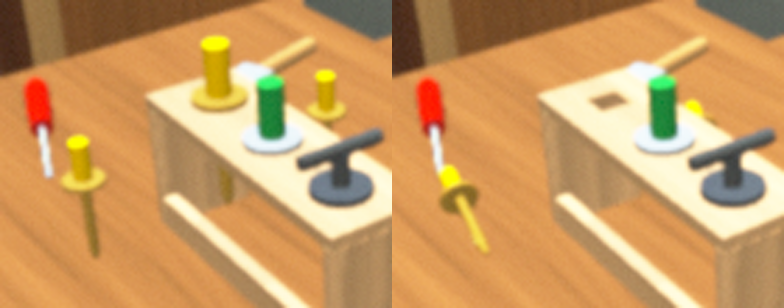

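The two small look-alike pins were balanced upright and now lie on the bench. They already lay flat in my first wrist view at (217,230) and (383,250), before I came near them. Next I check the held pin against the rim before inserting.

```bash
python3 - <<'E'
from h import *
p=np.load("scene2p.npy")
c=p[110:285,395:455]; cv2.imwrite("pics/s2c.png",cv2.resize(c[:,:,::-1],None,fx=3.4,fy=3.4,interpolation=cv2.INTER_CUBIC))
m=cv2.inRange(cv2.cvtColor(p,cv2.COLOR_RGB2HSV),(16,120,60),(35,255,255))
for v in range(165,217,8):
    u=np.nonzero(m[v,415:450])[0]+415
    # raw color-based edges
    print(v,u.min() if len(u) else None,u.max() if len(u) else None)
q=np.array([.5224,.1158,0])
for z in (.222,.26,.30,.32): print(z,proj("scene",q+[0,0,z]))
E
```

```text
165 425 438
173 427 437
181 420 435
189 425 440
197 415 433
205 417 431
213 415 449
0.222 [425.56717733 215.7008192 ]
0.26 [429.24401282 193.43159386]
0.3 [433.39110233 168.31421483]
0.32 [435.58082453 155.05188173]
```

View pics/s2c.png

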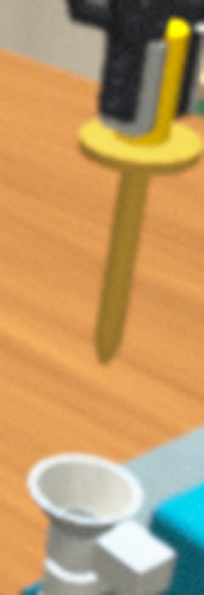

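View pics/top2.png

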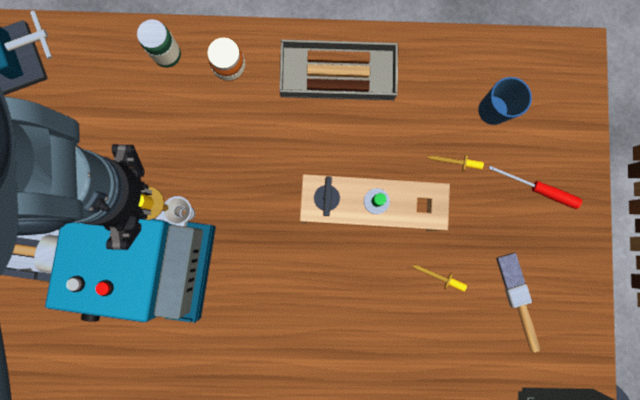

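The tip shows at about (425.7,216.2) in scene against a predicted (425.6,215.7), so the pin hangs plumb and on axis. Now I insert.

```bash
python3 - <<'E'
from h import *
x,y=.5222,.1162
print(r.line_to([x,y,.275],feed=.12))
for z in (.24,.225,.21,.195,.18,.1655):
    hit=r.line_to([x,y,z],feed=.05,threshold=6)
    print(z,hit,r.current_position().round(4) if hasattr(r.current_position(),'round') else r.current_position(),np.round(r.current_contact_force(),2),np.round(r.current_moment(),2),round(r.current_t(),2))
    if hit: break
E
```

```text
False
0.24 False [0.5223 0.1162 0.2402] [ 0.24  0.27 -1.17] [-0.    0.07  0.05] 12.75
0.225 False [0.5218 0.1162 0.2245] [-0.72 -0.35 -1.15] [ 0.04 -0.03 -0.02] 13.2
0.21 False [0.5218 0.1162 0.2095] [ 0.27 -1.06 -1.17] [ 0.06 -0.06 -0.01] 13.65
0.195 False [0.5218 0.1162 0.1945] [-0.36  0.37 -0.59] [ 0.03 -0.05  0.03] 14.1
0.18 False [0.5218 0.1162 0.1795] [ 0.26 -0.32 -0.73] [-0.02 -0.    0.07] 14.55
0.1655 True [0.523  0.1163 0.1671] [-0.57 -0.4   6.32] [-0.07  0.22 -0.02] 14.88
```

The collar landed exactly at the expected height: TCP 0.167, force 6 N. I release and retreat straight up.

```bash
python3 - <<'E'
from h import *
r.gripper_open(); r.dwell(.2); print(r.current_finger_gap(),r.current_contact_force())
r.line_to([.5222,.1162,.30],feed=.12)
p,d=imaging.snapshot("wrist"); ct=cam("wrist"); cv2.imwrite("pics/w3.png",p[:,:,::-1])
r.goto([.48,-.15,.36],[.5**.5,.5**.5,0,0]); r.dwell(.3)
for n in ("scene","top"):
    p,d=imaging.snapshot(n); cv2.imwrite(f"pics/{n}3.png",p[:,:,::-1]); np.save(f"{n}3p.npy",p)
p=np.load("scene3p.npy"); cv2.imwrite("pics/s3c.png",cv2.resize(p[210:330,380:470][:,:,::-1],None,fx=5,fy=5,interpolation=cv2.INTER_CUBIC))
a,b=[np.load(f"top{i}p.npy")[180:330,30:230,::-1] for i in (0,3)]
cv2.imwrite("pics/t3c.png",np.vstack([cv2.resize(i,None,fx=2,fy=2) for i in (a,b)]))
print(r.current_t())
E
```

```text
0.0851358382219023 [-0.40794793 -0.29516361 -0.35930208]
18.5
```

View pics/s3c.png

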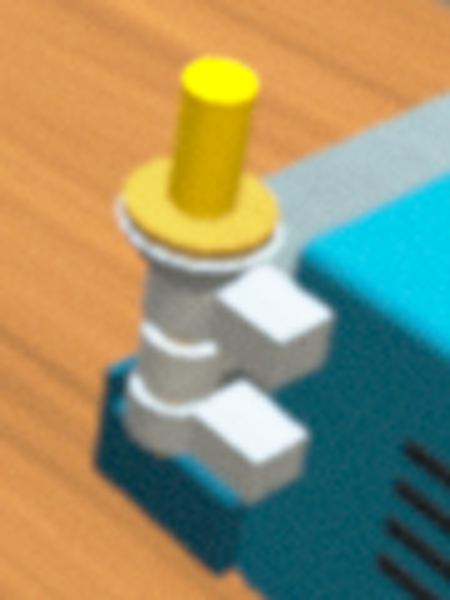

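View pics/t3c.png

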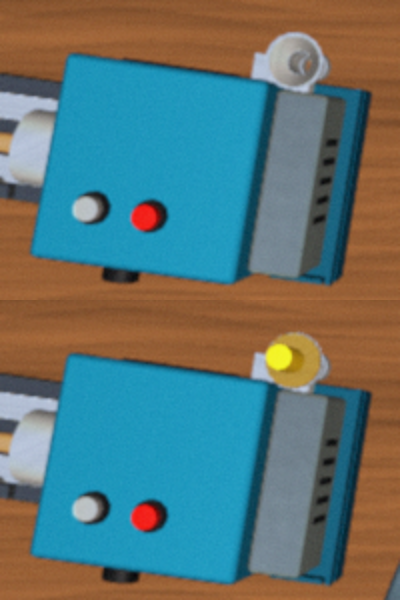

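View pics/w3.png

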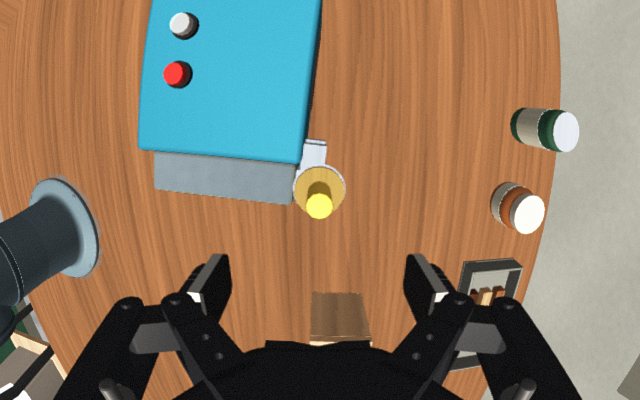

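The collar sits flat on the rim, centred at top (177,210), with the grip upright. The cover has not moved between the before and after top views.

```bash
python3 - <<'E'
from h import *
print(r.current_contact_force(),r.current_t()); workorder.job_done()
E
```

```text
[-2.09500713 -0.00613846 -0.37446074] 18.5
the job is handed in; nothing more can be done
```

The long brass pin is in the hinge, and I handed the job in at 18.5 s. I took it from the rack and held it until the collar met the rim. Contact came at TCP height 0.167 m, as expected, with about 6 N. Then I released it and moved the arm clear.

- **Final pictures:** the collar sits flat on the funnel rim with the grip upright. The cover shows no shift between the before and after top views. The green-grip pin was still in its hole when I last looked at the rack, while carrying the pin; I didn't look again after release.
- **Through the knuckles:** the lower knuckles hide the shaft, so this rests on the contact height and on the descent showing no resistance before the collar landed.
- **Cameras disagreed:** the wrist and top cameras differed by 3–4 mm in y. The offset was nearly the same at the pin and at the hinge, so I used values between the two.
- **Look-alike pins:** the two small yellow-grip pins that stood upright at the start fell over. They already lay flat in my first wrist view of the rack, before the gripper came near, and they are still on the bench.
- **Force reading:** the last free-air reading was about 2 N along x with the arm well clear of everything. Earlier free-air readings were mostly within 1 N.

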